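Shut the row of sample-tube lids before the bath

ROBOT

A 6-joint arm with a two-finger parallel gripper is mounted at the origin on a cart in front of the work surface, level with it; the furniture and walls round the work are solid. World frame = base frame: x ahead of the robot, y to its left, z up, the work surface at z = 0. Lengths are in m, angles in rad, forces in N, time in s.
With the tool pointing down it reaches from about 0.225 to 0.875 m from the base axis. Payload 3.4 kg.
Tool frame: the origin (TCP) lies on the centre line of the jaws, within the pads' length; the fingertips stand 25 mm ahead of it and the grasp point (between the pads) lies 6 mm ahead of it; z points along the fingers, y is the line along which they close (so a half turn about z gives the same grasp; the last joint's range is limited). The gripper opens to 85 mm and grips with 20 to 120 N. Pads are 22 mm wide; open, the fingers measure 114 mm over their backs; the gripper's body (76 mm by 85 mm) begins 54 mm behind the grasp point. The pads swing forward as they close: fully open they stand 13 mm farther back than shut.
Start: joints at [-0.121, 0.276, 1.505, -0, 1.361, -0.121], TCP at [0.575, -0, 0.256] pointing down, gripper open.
Joint ranges: [-2.89, 2.89], [-0.75, 2.08], [0.22, 2.7], [-1.18, 4.32], [0.11, 2.71], [-2.7, 2.7]. Speed limits (rad/s): [2.57, 2.57, 3.14, 3.14, 3.14, 3.14].

INTERFACE

Orientations are given as [roll, pitch, yaw] about the fixed x, y, z axes, in that order (R = Rz(yaw) Ry(pitch) Rx(roll)).
In Python, from bench import r, get_image, camera_params gives the robot as it stands.
- The arm moves only by the tool move_arm, never from a script. Its argument "targets" is one flat list of numbers, 7 for each row, row after row: the shift along the world's x, y, z in cm, then the turn, a rotation vector about the world's x, y, z in rad, then the finger opening in cm, from 0 to 8.54. A call has exactly 8 rows; each row is the pose to reach, as a shift and turn from the pose commanded when the call began; what a row does not reach only later rows make up. A row lasts 1/8 s, in which the tool goes at most 62.5 mm and 10.7 degrees, less where a joint would pass 70% of its speed; a pose out of reach is approached as far as the arm can. A call with a gripper value outside its range is refused whole. The fingers move at their own pace and stop on an object; "squeeze" is the grip in N (left out, the last holds). Time passes only in rows, so rows that repeat a pose let the fingers close, or fill a call up. It gives the time, the measured TCP pose, the force, the opening and the grip force at its end, in the units of the state.
- r.observe(): the state, without advancing time (a new reading comes with each control period).
- get_image(name): name is "scene" or "side" or "wrist"; returns (picture, depth): 480x640x3 uint8, red, green, blue; 480x640 float32, m along the optical axis (not along the pixel's ray), 0 where there is no reading.
- camera_params(name): a dict with "intrinsics" (3x3 intrinsics, pixels), "pose" (4x4, takes a point from camera to world coordinates). Camera axes: x right, y up, looking along -z (the intrinsics and any distortion apply to the point x, -y, -z); pixel columns grow to the right and rows downward; lengths in m; the calibration is good to about 2 mm. A picture is of the moment at which its call begins: read the wrist's pose just before it. camera_params takes no time and is no camera call; for the wrist camera it gives the pose at the moment of the call.
- r.hand_in(): hands the job in; it is judged then, once.
The state is a dict: "time_s": time; "qpos": joint angles; "qd": joint speeds; "effort": joint torques, N m; "ee_pos": TCP position; "tool_rot": TCP orientation; "wrist_force": force on the tool from outside, world axes, zero at the start; "wrist_torque": the same for the moment, N m; "opening": opening from 0.0 (shut) to 1.0 (fully open); "gripper_force": force on a finger pad.
Only numpy, scipy, OpenCV 4.12 (cv2) and the standard library are available. Lean on these libraries where they do the work, as an engineer would, in place of code of your own. Each camera call takes 0.05 s, during which the arm holds its last target. There are 200 camera calls.

TASK

The five sample tubes in the steel rack are about to go into the thermostat bath, but their hinged lids still stand open. Run your fingertips lightly along the row from the leftmost tube to the rightmost, folding the lids over one tube after the next and pressing every one fully shut onto its tube. Nothing needs gripping: do not lift the rack or push it out of its place, and leave the dropper bottle and vials behind it undisturbed.

Things in the scene. Friction and masses are not known exactly. Their poses are not given: they have to be found in the camera images.
- rack: Sheet-steel bath rack, loose on four rubber feet, 1.3 kg, 70 mm deep (its x), 254 mm long (its y; 282 mm over the wire loops at its ends), upper tier 58 mm above the bench. Origin: centre of its underside, on the bench. Its y runs along the row of tubes towards tube 1 (the robot's left); z is up. The tubes are wedged in it and stay. A second row of small holes behind them is empty.
- tube_1_top (a point): Centre of the rim (20 mm across) of tube 1, 70 mm above the bench. White 5 mL tubes 1 to 5 stand in a straight row 44 mm apart, tube 1 leftmost seen from the robot, the next ones to its right (rack -y). The row lies 10 mm in front of the rack's middle (rack -x). Rims stand 12 mm above the upper tier.
- lid_1 (a joint): Angle of the lid of tube 1, rad: 0 fully shut, 1.57 upright, 2.0 wide open. Lid: white domed disc 21 mm across, 3.5 mm thick, with a front tab, 29 mm from hinge to tab end; shut, its crown is 73.5 mm above the bench. The hinge lies at rim height on the tube's left side (rack +y), 14.5 mm from the tube's centre, so the lid shuts by folding to the right.
- tube_2_top (a point): Centre of the rim (20 mm across) of tube 2, 70 mm above the bench. It stands 44 mm to the right of tube 1.
- lid_2 (a joint): Angle of the lid of tube 2, rad: 0 fully shut, 1.57 upright, 2.0 wide open. Same lid as on tube 1. Every hinge is stiff (0.008 N m of friction, no spring): a lid stays at whatever angle it is left and neither falls nor snaps shut. Lids start at 0.8 to 1.9.
- tube_3_top (a point): Centre of the rim (20 mm across) of tube 3, 70 mm above the bench. It stands 88 mm to the right of tube 1.
- lid_3 (a joint): Angle of the lid of tube 3, rad: 0 fully shut, 1.57 upright, 2.0 wide open. Same as on tube 1.
- tube_4_top (a point): Centre of the rim (20 mm across) of tube 4, 70 mm above the bench. It stands 132 mm to the right of tube 1.
- lid_4 (a joint): Angle of the lid of tube 4, rad: 0 fully shut, 1.57 upright, 2.0 wide open. Same as on tube 1.
- tube_5_top (a point): Centre of the rim (20 mm across) of tube 5, 70 mm above the bench. It stands 176 mm to the right of tube 1.
- lid_5 (a joint): Angle of the lid of tube 5, rad: 0 fully shut, 1.57 upright, 2.0 wide open. Same as on tube 1.
- dropper: Brown dropper bottle with a black bulb, 34 mm across, 102 mm tall, standing loose behind the rack (farther from the robot). Origin: centre of its underside. Leave alone.
- vial_1: Small capped sample vial, 24 mm across, 58 mm tall, standing loose behind the rack. Origin: centre of its underside. Leave alone.
- vial_2: Small capped sample vial, 24 mm across, 62 mm tall, standing loose behind the rack. Origin: centre of its underside. Leave alone.

How it is judged:
By the outcome, as a careful person would: the job done as asked, in the order asked, and still so for the second after the job is handed in, with the robot touching nothing.
It also fails if it takes over 45 s, if anything falls off the work surface, if the arm or the gripper's body presses on something with over 40 N, if the wrist force passes 120 N, or if a joint passes its speed limit or range.

## Working session

There is one attempt and no reset: what is moved stays moved. The work goes in short steps, Python scripts to look and compute and a tool call to move; the robot and the scene stay as the last step left them, time stands still between calls to the robot, and variables do not carry over. Pictures are saved under pics/ and viewed, at most 10 in all, crops included, and the job is handed in when it is done.

Besides the shell and the picture viewer there is one more tool, called after ">>>" by a JSON object that holds its "method" and its "body". move_arm: Moves the arm, as the interface text tells. Its arguments: {"type":"object","properties":{"targets":{"type":"array"},"squeeze":{"type":"number"}},"required":["targets"]}

```bash
mkdir -p pics
python3 - <<'E'
from bench import r,get_image,camera_params
import cv2,numpy as np
s=r.observe();print(s['time_s'],s['ee_pos'],s['tool_rot'],s['wrist_force'])
for n in ['scene','side','wrist']:
    p=camera_params(n);im,d=get_image(n)
    np.savez(f'{n}0.npz',im=im,d=d,K=p['intrinsics'],T=p['pose'])
    cv2.imwrite(f'pics/{n}0.png',im[...,::-1]);print(n,{k:np.round(v,3).tolist() if not isinstance(v,str) else v for k,v in p.items()})
E
```

```text
0.0 [5.74497465e-01 5.77668829e-05 2.55422044e-01] [-3.13971749e+00 -2.35168358e-04  1.57077660e+00] [ 0.10521821 -0.30730506  0.19731332]
scene {'intrinsics': [[572.405, 0.0, 320.646], [0.0, 572.405, 235.692], [0.0, 0.0, 1.0]], 'pose': [[0.65, 0.521, -0.553, 0.086], [-0.76, 0.433, -0.485, -0.357], [-0.013, 0.736, 0.677, 0.666], [0.0, 0.0, 0.0, 1.0]]}
side {'intrinsics': [[589.75, 0.0, 322.76], [0.0, 589.75, 235.188], [0.0, 0.0, 1.0]], 'pose': [[1.0, -0.029, 0.002, 0.59], [0.021, 0.669, -0.743, -0.633], [0.021, 0.743, 0.669, 0.698], [0.0, 0.0, 0.0, 1.0]]}
wrist {'intrinsics': [[425.835, 0.0, 316.872], [0.0, 425.835, 236.301], [0.0, 0.0, 1.0]], 'pose': [[1.0, -0.002, 0.0, 0.573], [0.002, 0.946, 0.325, 0.084], [-0.001, -0.325, 0.946, 0.374], [0.0, 0.0, 0.0, 1.0]]}
```

View pics/scene0.png

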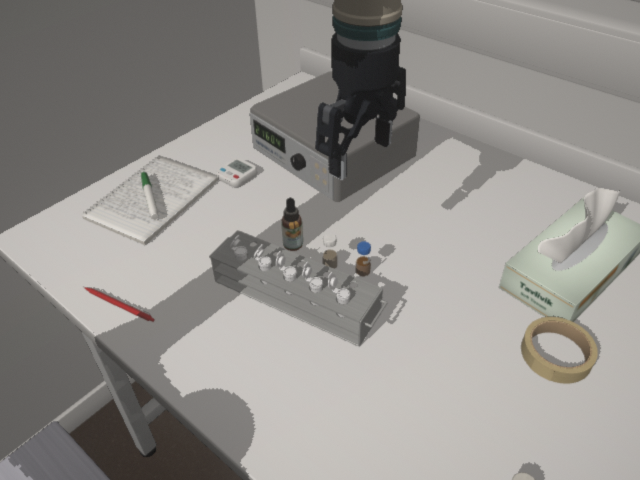

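View pics/side0.png

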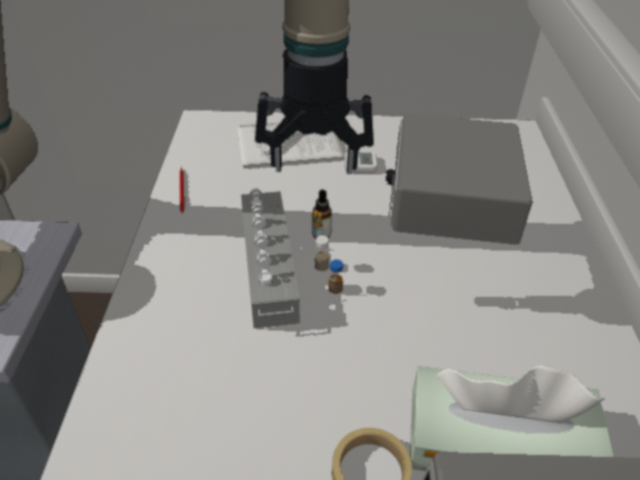

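View pics/wrist0.png

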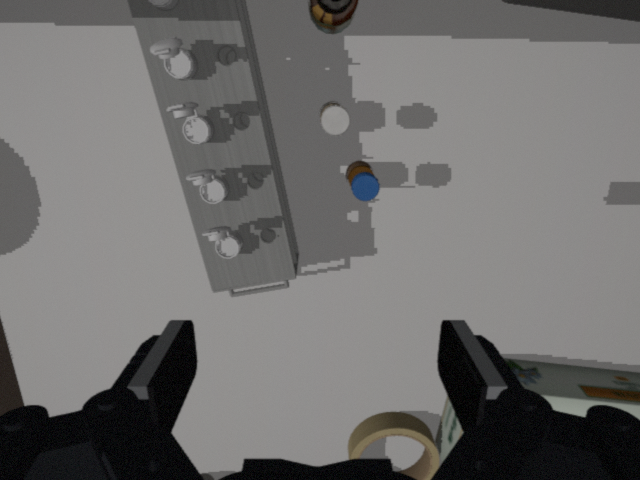

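The views show the rack with tubes 2–5 in the wrist view at about (180,65), (197,130), (213,190) and (229,246). Tube 1 is cut off near (162,0). The dropper is at (333,10) and the vials at (335,118) and (365,187). I'll refine these positions now.

```bash
cat > h.py <<'E'
import numpy as np,cv2
def ray(K,T,uv,z):
    u,v=uv;d=T[:3,:3]@np.array([(u-K[0,2])/K[0,0],-(v-K[1,2])/K[1,1],-1.]);o=T[:3,3]
    return o+d*(z-o[2])/d[2]
def proj(K,T,p):
    c=T[:3,:3].T@(np.array(p)-T[:3,3]);return K[0,0]*c[0]/-c[2]+K[0,2],-K[1,1]*c[1]/-c[2]+K[1,2]
E
python3 - <<'E'
from h import *
f=np.load('wrist0.npz');K,T,im=f['K'],f['T'],f['im']
for n,uv,z in [('t2',(180,65),.07),('t3',(197,130),.07),('t4',(213,190),.07),('t5',(229,246),.07),('fc',(212,292),.058),('bc',(297,277),.058),('v1',(335,118),.06),('v2',(365,187),.06),('drop',(330,5),.08)]:
    print(n,np.round(ray(K,T,uv,z),4))
cv2.imwrite('pics/w0c.png',cv2.resize(im[0:300,110:310],None,fx=2,fy=2,interpolation=cv2.INTER_CUBIC)[...,::-1])
g=np.load('scene0.npz');cv2.imwrite('pics/s0c.png',cv2.resize(g['im'][225:335,205:390],None,fx=4,fy=4,interpolation=cv2.INTER_CUBIC)[...,::-1])
E
```

```text
t2 [0.4824 0.0992 0.07  ]
t3 [0.4899 0.0573 0.07  ]
t4 [0.4977 0.0148 0.07  ]
t5 [ 0.5065 -0.0285  0.07  ]
fc [ 0.4873 -0.0733  0.058 ]
bc [ 0.5573 -0.0596  0.058 ]
v1 [0.5861 0.0649 0.06  ]
v2 [0.6093 0.0151 0.06  ]
drop [0.5811 0.1331 0.08  ]
```

View pics/w0c.png

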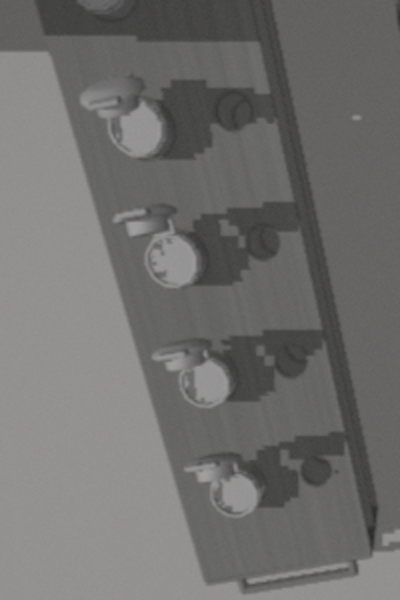

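View pics/s0c.png

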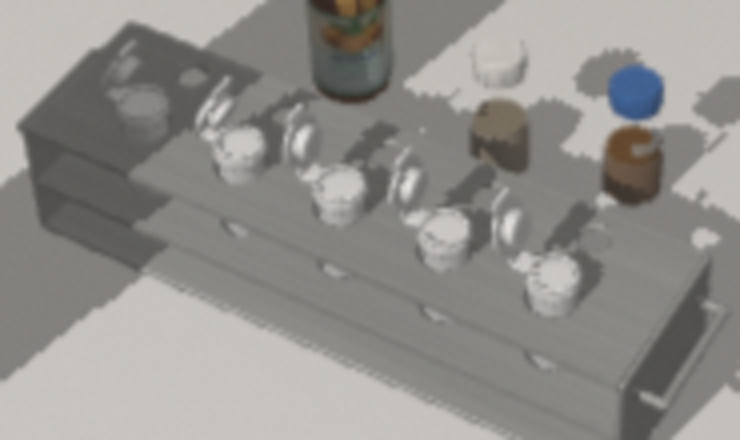

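The row is about 0.19 rad off the y axis. The spacing measures 43.5 mm against the given 44, which is good. Tube 1 is at about (0.474, 0.144). I'll go to its left with the gripper shut.

>>> {"method": "move_arm", "body": {"targets": [-3,5,-1,0,0,0.06,0,-6,10,-3,0,0,0.12,0,-9,15,-6,0,0,0.188,0,-10.9,18.9,-9,0,0,0.188,0,-10.9,18.9,-12,0,0,0.188,0,-10.9,18.9,-13,0,0,0.188,0,-10.9,18.9,-13,0,0,0.188,0,-10.9,18.9,-13,0,0,0.188,0]}}

```text
time_s: 1.15
ee_pos: [0.4673, 0.1887, 0.1274]
tool_rot: [3.139, -0.0, 1.758]
wrist_force: [0.5, 0.2, -0.3]
opening: -0.002
gripper_force: 0.0
```

Run:
```python
from bench import r,get_image,camera_params
from h import *
s=r.observe();print(s['time_s'],s['ee_pos'],s['tool_rot'],s['wrist_force'],s['opening'])
for n in ['wrist','scene','side']:
    p=camera_params(n);im,d=get_image(n)
    np.savez(f'{n}1.npz',im=im,d=d,K=p['intrinsics'],T=p['pose'])
    cv2.imwrite(f'pics/{n}1.png',im[...,::-1])
    if n=='wrist':
        for k in range(1,6):print(proj(p['intrinsics'],p['pose'],[.4736+.00823*(k-1),.1437-.0432*(k-1),.07]))
```

```text
1.15 [0.46728915 0.18871636 0.12737536] [ 3.13924268e+00 -8.39470599e-05  1.75768778e+00] [ 0.51389193  0.23933717 -0.25604888] -0.0021474838560667387
(np.float64(314.1571673575945), np.float64(369.8621661783279))
(np.float64(314.29979977799013), np.float64(440.93048425455993))
(np.float64(314.4251922432114), np.float64(503.40878742015525))
(np.float64(314.5362923037608), np.float64(558.765728145885))
(np.float64(314.63541180758847), np.float64(608.1532124643404))
```

View pics/wrist1.png

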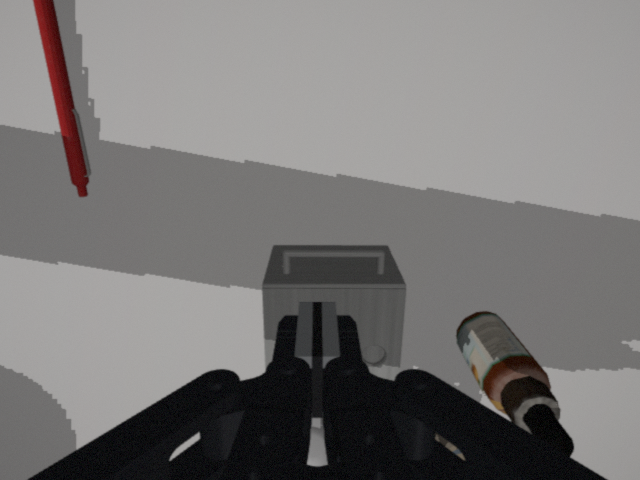

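Seen from above, the shut fingertips at about (317,305) are centred over the rack's left end, on the tube line. The dropper at (510,390) is well clear. I'll sweep over lid 1.

>>> {"method": "move_arm", "body": {"targets": [0,0,-2,0,0,0,0,0.19,-0.98,-2,0,0,0,0,0.37,-1.96,-2,0,0,0,0,0.56,-2.95,-2,0,0,0,0,0.73,-3.83,-2,0,0,0,0,0.82,-4.32,-2,0,0,0,0,0.82,-4.32,-2.3,0,0,0,0,0.82,-4.32,-2.5,0,0,0,0]}}

```text
time_s: 2.3
ee_pos: [0.4742, 0.1458, 0.1011]
tool_rot: [3.142, 0.0, 1.759]
wrist_force: [-0.1, -0.6, 0.6]
opening: -0.001
gripper_force: 0.3
```

Run:
```python
from bench import r,get_image
import cv2
s=r.observe();print(s['time_s'],s['ee_pos'],s['wrist_force'],s['wrist_torque'])
a=get_image('scene')[0][215:345,195:395];b=get_image('side')[0][170:330,220:360]
cv2.imwrite('pics/p2.png',cv2.resize(a,None,fx=4,fy=4,interpolation=cv2.INTER_CUBIC)[...,::-1])
```

```text
2.3 [0.47420564 0.14578084 0.1011325 ] [-0.07831448 -0.58218113  0.57239984] [-0.04571356  0.03207228 -0.02324001]
```

View pics/p2.png

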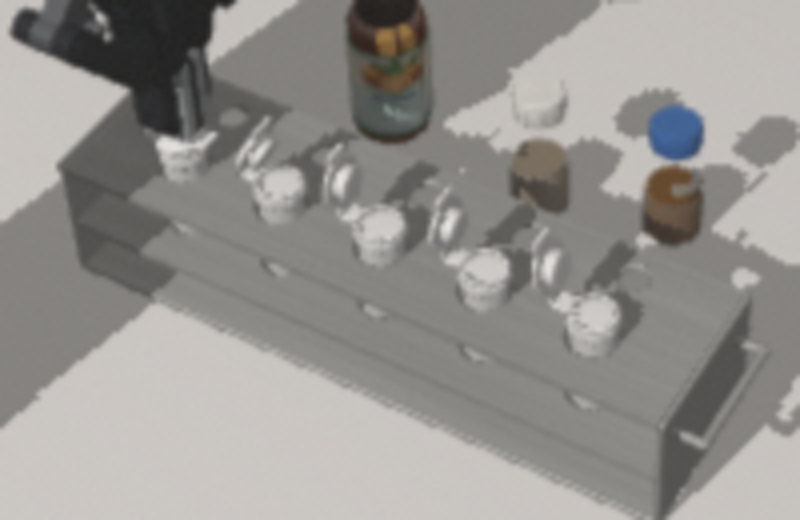

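Lid 1 is folded nearly flat under the fingertips, with its tab visible at about (200,140) in the crop. I'll press it down.

>>> {"method": "move_arm", "body": {"targets": [0,0,-0.1,0,0,0,0,0,0,-0.2,0,0,0,0,0,0,-0.3,0,0,0,0,0,0,-0.35,0,0,0,0,0,0,-0.4,0,0,0,0,0,0,-0.45,0,0,0,0,0,0,-0.5,0,0,0,0,0,0,-0.5,0,0,0,0]}}

```text
time_s: 3.4
ee_pos: [0.4743, 0.1459, 0.0982]
tool_rot: [3.141, 0.0, 1.759]
wrist_force: [-4.1, 0.2, 15.0]
opening: 0.001
gripper_force: 7.5
```

The press reached 15 N with the tip at 73.2 mm, which matches the shut crown height. I'll do tube 2 the same way, 44 mm along.

>>> {"method": "move_arm", "body": {"targets": [0,0,1.1,0,0,0,0,0.19,-0.98,1.1,0,0,0,0,0.37,-1.96,1.1,0,0,0,0,0.56,-2.95,1.1,0,0,0,0,0.73,-3.83,1.1,0,0,0,0,0.82,-4.32,1.0,0,0,0,0,0.82,-4.32,0.7,0,0,0,0,0.82,-4.32,0.4,0,0,0,0]}}

```text
time_s: 4.4
ee_pos: [0.4824, 0.1026, 0.1001]
tool_rot: [3.141, 0.0, 1.759]
wrist_force: [-0.8, -1.4, 0.2]
opening: 0.0
gripper_force: 0.3
```

>>> {"method": "move_arm", "body": {"targets": [0,0,-0.1,0,0,0,0,0,0,-0.2,0,0,0,0,0,0,-0.3,0,0,0,0,0,0,-0.3,0,0,0,0,0,0,-0.35,0,0,0,0,0,0,-0.4,0,0,0,0,0,0,-0.4,0,0,0,0,0,0,-0.4,0,0,0,0]}}

```text
time_s: 5.4
ee_pos: [0.4824, 0.1028, 0.0983]
tool_rot: [3.141, 0.0, 1.759]
wrist_force: [-4.0, -0.4, 14.7]
opening: -0.004
gripper_force: 7.5
```

Run:
```python
from bench import r,get_image
import cv2
s=r.observe();print(s['time_s'],s['ee_pos'],s['wrist_force'])
a=get_image('scene')[0][215:345,195:395]
cv2.imwrite('pics/p3.png',cv2.resize(a,None,fx=4,fy=4,interpolation=cv2.INTER_CUBIC)[...,::-1])
```

```text
5.4 [0.48238575 0.10280186 0.09825633] [-3.97455564 -0.35285404 14.68568527]
```

View pics/p3.png

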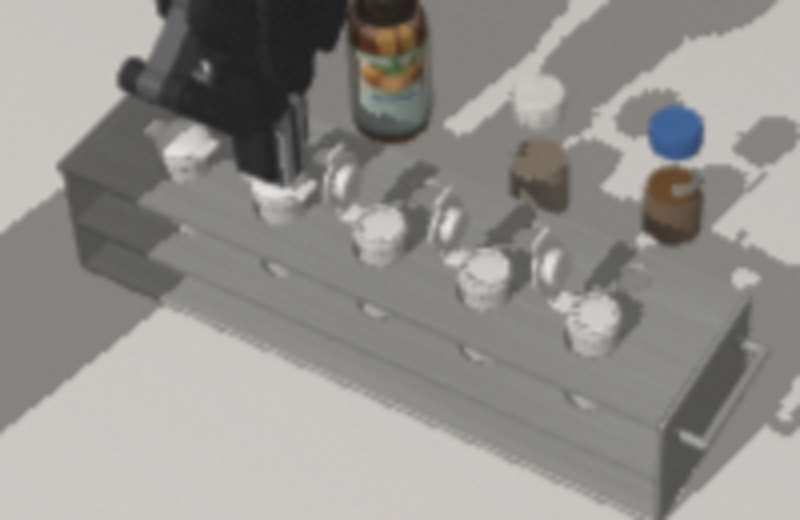

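Lids 1 and 2 are flat at about (190,140) and (285,190). Lids 3–5 are still open and the rack hasn't moved. I'll carry on with tubes 3, 4 and 5.

>>> {"method": "move_arm", "body": {"targets": [0,0,1.1,0,0,0,0,0.19,-0.98,1.1,0,0,0,0,0.37,-1.96,1.1,0,0,0,0,0.56,-2.95,1.1,0,0,0,0,0.73,-3.83,1.1,0,0,0,0,0.82,-4.32,1.0,0,0,0,0,0.82,-4.32,0.7,0,0,0,0,0.82,-4.32,0.4,0,0,0,0]}}

```text
time_s: 6.45
ee_pos: [0.4907, 0.0594, 0.1001]
tool_rot: [3.141, 0.0, 1.759]
wrist_force: [0.4, 0.1, 0.8]
opening: 0.005
gripper_force: 0.3
```

>>> {"method": "move_arm", "body": {"targets": [0,0,-0.1,0,0,0,0,0,0,-0.2,0,0,0,0,0,0,-0.3,0,0,0,0,0,0,-0.3,0,0,0,0,0,0,-0.35,0,0,0,0,0,0,-0.4,0,0,0,0,0,0,-0.4,0,0,0,0,0,0,-0.4,0,0,0,0]}}

```text
time_s: 7.45
ee_pos: [0.4906, 0.0596, 0.0982]
tool_rot: [3.141, 0.0, 1.759]
wrist_force: [-3.6, -0.4, 15.2]
opening: -0.003
gripper_force: 7.5
```

>>> {"method": "move_arm", "body": {"targets": [0,0,1.1,0,0,0,0,0.19,-0.98,1.1,0,0,0,0,0.37,-1.96,1.1,0,0,0,0,0.56,-2.95,1.1,0,0,0,0,0.73,-3.83,1.1,0,0,0,0,0.82,-4.32,1.0,0,0,0,0,0.82,-4.32,0.7,0,0,0,0,0.82,-4.32,0.4,0,0,0,0]}}

```text
time_s: 8.45
ee_pos: [0.4988, 0.0162, 0.1001]
tool_rot: [3.141, 0.0, 1.759]
wrist_force: [-0.7, -0.5, -0.0]
opening: -0.0
gripper_force: 0.3
```

>>> {"method": "move_arm", "body": {"targets": [0,0,-0.1,0,0,0,0,0,0,-0.2,0,0,0,0,0,0,-0.3,0,0,0,0,0,0,-0.3,0,0,0,0,0,0,-0.35,0,0,0,0,0,0,-0.4,0,0,0,0,0,0,-0.4,0,0,0,0,0,0,-0.4,0,0,0,0]}}

```text
time_s: 9.45
ee_pos: [0.4987, 0.0164, 0.0982]
tool_rot: [3.141, 0.0, 1.759]
wrist_force: [-3.3, -0.3, 15.1]
opening: -0.001
gripper_force: 7.4
```

>>> {"method": "move_arm", "body": {"targets": [0,0,1.1,0,0,0,0,0.19,-0.98,1.1,0,0,0,0,0.37,-1.96,1.1,0,0,0,0,0.56,-2.95,1.1,0,0,0,0,0.73,-3.83,1.1,0,0,0,0,0.82,-4.32,1.0,0,0,0,0,0.82,-4.32,0.7,0,0,0,0,0.82,-4.32,0.4,0,0,0,0]}}

```text
time_s: 10.45
ee_pos: [0.507, -0.0271, 0.1001]
tool_rot: [3.142, 0.0, 1.759]
wrist_force: [-0.0, -0.7, 0.9]
opening: 0.003
gripper_force: 0.3
```

>>> {"method": "move_arm", "body": {"targets": [0,0,-0.1,0,0,0,0,0,0,-0.2,0,0,0,0,0,0,-0.3,0,0,0,0,0,0,-0.3,0,0,0,0,0,0,-0.35,0,0,0,0,0,0,-0.4,0,0,0,0,0,0,-0.4,0,0,0,0,0,0,-0.4,0,0,0,0]}}

```text
time_s: 11.45
ee_pos: [0.5069, -0.0268, 0.0982]
tool_rot: [3.141, 0.0, 1.759]
wrist_force: [-4.4, 0.8, 13.8]
opening: 0.0
gripper_force: 7.2
```

>>> {"method": "move_arm", "body": {"targets": [0,0,2,0,0,0,0,0,0,6,0,0,0,0,0,0,11,0,0,0,0,0,-3,15,0,0,0,0,0,-6,17,0,0,0,0,0,-8,18,0,0,0,0,0,-8,18,0,0,0,0,0,-8,18,0,0,0,0]}}

```text
time_s: 12.45
ee_pos: [0.5063, -0.1061, 0.275]
tool_rot: [-3.14, -0.002, 1.759]
wrist_force: [0.3, 0.4, -0.2]
opening: 0.002
gripper_force: 0.0
```

Run:
```python
from bench import r,get_image,camera_params
from h import *
s=r.observe();print(s['time_s'],s['ee_pos'],s['wrist_force'])
p=camera_params('wrist');w,d=get_image('wrist');np.savez('wrist9.npz',im=w,d=d,K=p['intrinsics'],T=p['pose'])
p5=[proj(p['intrinsics'],p['pose'],[.4736+.00823*k,.1437-.0432*k,.0735]) for k in range(5)];print(np.round(p5))
a=get_image('scene')[0][215:345,195:395];a=cv2.resize(a,None,fx=3,fy=3,interpolation=cv2.INTER_CUBIC)
b=cv2.resize(w,(400,300),interpolation=cv2.INTER_AREA)
c=np.zeros((590,600,3),np.uint8)
c[:390]=a
x,y=np.mean(p5,axis=0).astype(int)
cv2.imwrite('pics/f_s.png',a[...,::-1]);cv2.imwrite('pics/f_w.png',w[...,::-1])
```

```text
12.45 [ 0.50629679 -0.10609598  0.27496762] [ 0.28769492  0.42178389 -0.21234058]
[[ 345. -213.]
 [ 343. -121.]
 [ 342.  -39.]
 [ 341.   36.]
 [ 339.  103.]]
```

View pics/f_s.png

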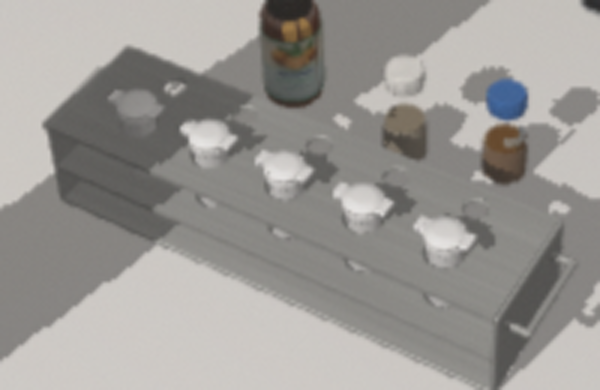

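View pics/f_w.png

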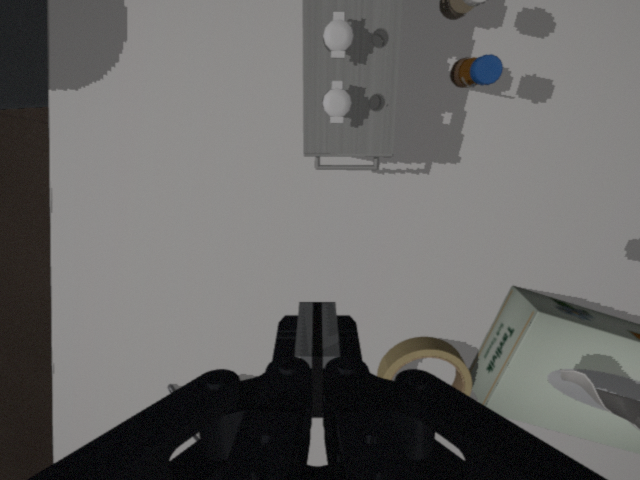

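All five lids lie flat, at crop positions (135,105), (210,138), (285,170), (363,203) and (446,238). The rack, dropper and vials are where they were, and the arm is clear, so I'm handing in.

```bash
python3 -c "
from bench import r
print(r.hand_in())"
```

```text
the job is handed in; nothing more can be done
None
```

I folded all five lids over from left to right and pressed each one shut with about 15 N; the final images show them flat and the rack, dropper bottle and vials where they were, and I handed the job in at about 12.5 s.

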